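# Open the rinse-water gate valve and ease it off its stop

## Robot

A 6-joint arm with a two-finger parallel gripper is mounted at the origin on the work surface. World frame = base frame: x ahead of the robot, y to its left, z up, the work surface at z = 0. Lengths are in m, angles in rad, forces in N, time in s.
With the tool pointing down it reaches from about 0.25 to 0.725 m from the base axis. Payload 9.7 kg.
Tool frame: the origin (TCP) lies between the finger pads; the fingertips stand 14 mm ahead of it and the grasp point (between the pads) lies 5 mm behind it; z points along the fingers, y is the line along which they close (so a half turn about z gives the same grasp; the last joint's range is limited). The gripper opens to 85 mm and grips with 20 to 120 N. Pads are 22 mm wide; open, the fingers measure 114 mm over their backs; the gripper's body (76 mm by 85 mm) begins 54 mm behind the grasp point. The pads swing forward as they close: fully open they stand 13 mm farther back than shut.
Start: joints at [-1.142, 0.087, 0.176, 1.66, 0, 1.571], TCP at [0.229, -0.5, 0.245] pointing down, gripper open.
Joint ranges: [-3.13, 3.13], [-0.85, 1.81], [-1.15, 1.24], [-2.2, 2.28], [-1.44, 1.52], [-3.14, 3.14]. Speed limits (rad/s): [2.22, 2.22, 2.57, 3.14, 3.14, 3.14].

## Interface

Orientations are given as a rotation vector (axis times angle).
In Python, from rig import bot gives the robot as it stands.
- The arm moves only by the shell command python3 inch.py 'ROWS' [OPENING] [FORCE]. ROWS is a JSON list of rows, 1 to 20 of them, each of 6 numbers: dx, dy, dz in m, then a rotation vector rx, ry, rz in rad; each row is the pose to reach, as a shift and turn from the pose commanded when the command began, along the tool's axes at that moment; what a row does not reach only later rows make up. A row lasts 1/12 s, in which the tool goes at most 0.0417 m and 0.125 rad, less where a joint would pass 70% of its speed; a pose out of reach is approached as far as the arm can. OPENING is the opening from 0.0 (shut) to 1.0 (fully open), set as the command begins (- or left out keeps the last). The fingers move at their own pace and stop on an object; FORCE is the grip in N (left out, the last holds). Time passes only in rows, so rows that do not move let the fingers close. It prints the time, the measured TCP pose, the force, the opening and the grip force at its end.
- bot.state(): the state, without advancing time (a new reading comes with each control period).
- bot.grab_frame(name): name is "side" or "top"; returns a dict with "color" (384x512x3 uint8, blue, green, red), "mtx" (3x3 intrinsics, pixels), "k1" (the pictures are not rectified: a ray, as slopes to the right and down, at radius r is drawn at 1 + k1 r^2 times it, then the intrinsics apply), "pose" (4x4, takes a point from camera to world coordinates). Camera axes: x right, y down, z forward; pixel columns grow to the right and rows downward; lengths in m; the calibration is good to about 2 mm. A picture is of the moment at which its call begins. There is no depth.
- bot.sign_off(): hands the job in; it is judged then, once.
The state is a dict: "time_s": time; "qpos": joint angles; "dq": joint speeds; "effort": joint torques, N m; "tcp_pos": TCP position; "eef_rot": TCP orientation; "ft_force": force on the tool from outside, world axes, zero at the start; "ft_torque": the same for the moment, N m; "finger_gap": opening from 0.0 (shut) to 1.0 (fully open); "grasp_force": force on a finger pad.
Only numpy, scipy, OpenCV 4.12 (cv2) and the standard library are available. Lean on these libraries where they do the work, as an engineer would, in place of code of your own. Each camera call takes 0.05 s, during which the arm holds its last target. There are 200 camera calls.

## Task

Open the bottle-rinsing water valve for the day: wind its handwheel anticlockwise (seen from above) until you feel it come up against its open stop, then back it off a quarter turn so that it cannot seize there, and let go. Leave the loose things around it where they are.

Things in the scene. Friction and masses are not known exactly. Their poses are not given: they have to be found in the camera images.
- valve: Fixed grey flanged gate valve in a steel pipe loop. Origin on the bench under the stem axis; z up, y along the pipe (60 mm, centre 95 mm high), which bends down into the bench 211 mm either side. Flanges 165 mm across, 57 to 95 mm either side. Bonnet under the wheel: 128 mm across up to 172 mm high, 42 mm across at 213 to 227 mm; above that only the 36 mm gland nut and the stem.
- hub (a point): Centre of the dark iron handwheel on its upright stem, in the wheel's mid-plane, 275 mm above the bench. Wheel level, 180 mm over the rim; rim a 16 mm round bar, inside diameter 148 mm; hub 36 mm across, 28 mm high, its nut reaching 22 mm above this point. The point turns with the wheel: z up, x along one spoke.
- spoke (a point): A point in the middle of one spoke (the one along the hub's x), 46 mm from the stem axis, in the wheel's mid-plane. Three straight spokes stand 120 degrees apart, each 14 mm wide and 10 mm thick. Between them are three openings, 56 mm from hub to rim, with nothing below the spokes for 48 mm but the 36 mm round hub, gland nut and stem in the middle.
- handwheel (a joint): Turn of the handwheel, rad; grows anticlockwise seen from above, which opens the valve (one turn = 6.28, counted on through all turns). It starts one to a little over two turns short of the open stop, which is rigid and unmarked and must be felt. The packing drags with about 0.22 N m (plus 0.05 per rad/s) either way; the wheel stays where it is left.
- wine_bottle: Bystander: corked green wine bottle, 75 mm across, 300 mm tall, loose, standing. Origin under its centre.
- cylinder: Bystander: white plastic measuring cylinder, 270 mm tall, 40 mm tube on an 84 mm foot, loose, standing. Origin under its centre.
- jug: Bystander: clear plastic measuring cup, 110 mm across, 150 mm tall, loose, standing. Origin under its centre.
- wrench: Bystander: dark steel spanner 200 mm long, lying loose on the bench. Origin under its middle, x along it.

How it is judged:
By the outcome, as a careful person would: the job done as asked, in the order asked, and still so for the second after the job is handed in, with the robot touching nothing.
It also fails if it takes over 72 s, if anything falls off the work surface, if the arm or the gripper's body presses on something with over 40 N, if the wrist force passes 120 N, or if a joint passes its speed limit or range.

## Working session

There is one attempt and no reset: what is moved stays moved. The work goes in short steps, Python scripts to look and compute and a shell command to move; the robot and the scene stay as the last step left them, time stands still between calls to the robot, and variables do not carry over. Pictures are saved under pics/ and viewed, at most 10 in all, crops included, and the job is handed in when it is done.

```bash
ls; mkdir -p pics; python3 - <<'E'
from rig import bot
import cv2
for n in ("side","top"):
    f=bot.grab_frame(n); cv2.imwrite(f"pics/{n}0.png",cv2.resize(f["color"],(768,576),interpolation=cv2.INTER_CUBIC))
    print(n,f["mtx"].tolist(),f["k1"],f["pose"].round(4).tolist())
print(bot.state())
E
```

```text
inch.py
pics
rig.py
side [[442.9830721061558, 0.0, 258.84427723694375], [0.0, 442.9830721061558, 186.74816280645635], [0.0, 0.0, 1.0]] -0.1065900055366051 [[-0.9148, -0.2329, 0.33, 0.0699], [-0.4036, 0.5614, -0.7225, 1.091], [-0.017, -0.7941, -0.6075, 1.0336], [0.0, 0.0, 0.0, 1.0]]
top [[491.2482878172962, 0.0, 265.1209408846427], [0.0, 491.2482878172962, 183.92439737011557], [0.0, 0.0, 1.0]] 0.003385573340598638 [[0.0233, -0.9914, 0.1287, 0.3734], [-0.9997, -0.0244, -0.0069, 0.0597], [0.01, -0.1285, -0.9917, 1.4543], [0.0, 0.0, 0.0, 1.0]]
{'time_s': 0.1, 'qpos': array([-1.14201522e+00,  8.74017451e-02,  1.75180496e-01,  1.65981085e+00,
        2.33982671e-05,  1.57079137e+00]), 'dq': array([-0.00025685, -0.00267178,  0.00165042, -0.00086402, -0.00053748,
       -0.00058928]), 'effort': array([-1.55956113e-03, -5.21559370e+01,  4.65654874e+01,  1.60272449e-02,
       -6.42261693e-05,  4.60825703e-06]), 'tcp_pos': array([ 0.22859009, -0.50002151,  0.24463892]), 'eef_rot': array([-3.06848340e+00, -6.68129664e-01,  3.76920555e-04]), 'ft_force': array([ 0.10035134, -0.41998881,  0.20236923]), 'ft_torque': array([ 0.02047717, -0.02446767, -0.04481271]), 'grasp_force': 0.0, 'finger_gap': 1.0000385238918899}
```

View pics/side0.png

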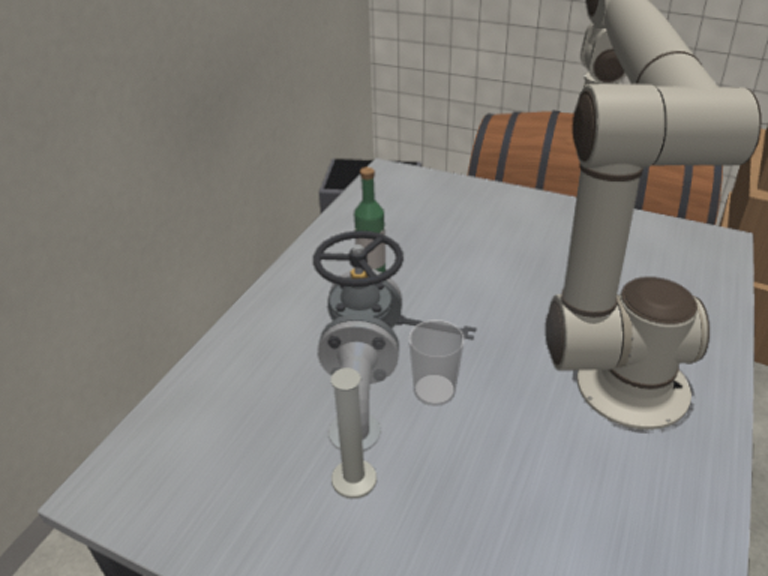

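View pics/top0.png

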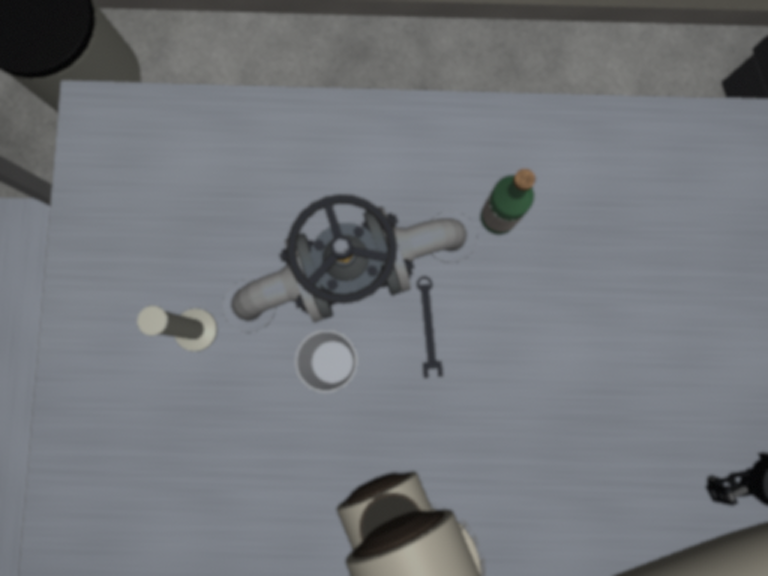

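The side picture shows the valve with its wheel centred near (358,258). The bottle is behind it, and the jug and cylinder are at the front. In the top picture the wheel is centred near (342,248), with spokes toward about (330,205), (392,255) and (310,287).

```bash
cat > h.py <<'E'
import numpy as np, cv2
from rig import bot
def ray(f,u,v):
    K=f["mtx"]; d=cv2.undistortPoints(np.array([[[u,v]]],float),K,np.array([f["k1"],0,0,0,0.]))[0,0]
    T=f["pose"]; return T[:3,3],T[:3,:3]@np.array([d[0],d[1],1])
def onz(f,u,v,z):
    o,d=ray(f,u,v); return o+d*(z-o[2])/d[2]
def proj(f,P):
    T=np.linalg.inv(f["pose"]); P=np.atleast_2d(P)@T[:3,:3].T+T[:3,3]
    s=P[:,:2]/P[:,2:]; s=s*(1+f["k1"]*(s**2).sum(1,keepdims=True))
    return s@f["mtx"][:2,:2].T+f["mtx"][:2,2]
E
python3 - <<'E'
from h import *
f=bot.grab_frame("top");s=bot.grab_frame("side")
print("rim",[onz(f,u/1.5,v/1.5,.275)[:2].round(3) for u,v in((285.5,248),(397,249),(341,194.5),(342,303))])
print("side ctr",onz(s,358.5/1.5,258/1.5,.275).round(3))
for n,p in dict(jug=(333,362),bottle=(498,220),cyl=(197,331),w1=(425,284),w2=(432,372)).items(): print(n,onz(f,p[0]/1.5,p[1]/1.5,0)[:2].round(3))
c=f["color"][120:210,180:275]; c=cv2.convertScaleAbs(c,alpha=1.8)
c2=s["color"][145:200,200:280]; c2=cv2.convertScaleAbs(c2,alpha=1.8)
a=cv2.resize(c,None,fx=6,fy=6,interpolation=2);cv2.imwrite("pics/c1.png",a)
E
```

```text
rim [array([0.568, 0.234]), array([0.57 , 0.054]), array([0.658, 0.147]), array([0.48, 0.14])]
side ctr [0.565 0.146 0.275]
jug [0.389 0.172]
bottle [ 0.681 -0.15 ]
cyl [0.443 0.441]
w1 [ 0.547 -0.005]
w2 [ 0.374 -0.022]
```

View pics/c1.png

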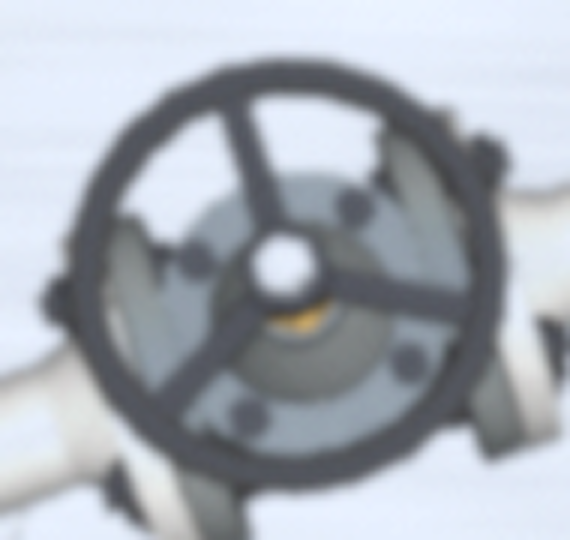

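The crop shows the wheel centred at crop (288,274). Its spokes run to (235,108), (462,304) and (172,412), which puts them at about 20°, 140° and 260° in world. The hub is at about (0.568, 0.144). I'll shut the fingers to make a peg and drop it into the opening at about 200°.

```bash
python3 inch.py '[[0,0,-0.04,0,0,0],[0,0,-0.08,0,0,0],[0,0,-0.12,0,0,0],[0,0,-0.16,0,0,0],[0,0,-0.18,0,0,0],[0.53,-0.448,-0.18,0,0,-1.141],[0.53,-0.448,-0.18,0,0,-1.141],[0.53,-0.448,-0.18,0,0,-1.141],[0.53,-0.448,-0.18,0,0,-1.141],[0.53,-0.448,-0.18,0,0,-1.141],[0.53,-0.448,-0.18,0,0,-1.141],[0.53,-0.448,-0.18,0,0,-1.141],[0.53,-0.448,-0.18,0,0,-1.141],[0.53,-0.448,-0.18,0,0,-1.141],[0.53,-0.448,-0.18,0,0,-1.141],[0.53,-0.448,-0.18,0,0,-1.141],[0.53,-0.448,-0.18,0,0,-1.141],[0.53,-0.448,-0.18,0,0,-1.141]]' 0 40
python3 - <<'E'
from rig import bot
s=bot.state();print(s["qpos"].round(3),s["tcp_pos"],s["eef_rot"])
E
```

```text
time_s: 1.7
tcp_pos: [0.4598, -0.008, 0.4254]
eef_rot: [2.222, 2.22, 0.0]
ft_force: [0.5, -1.0, 0.1]
finger_gap: -0.002
grasp_force: 0.0
[-0.017  0.023  0.479  2.026 -0.     1.554] [ 0.45975852 -0.00803302  0.42540353] [2.22214072e+00 2.22025875e+00 3.74540937e-04]
```

```bash
python3 inch.py '[[0.03,0.015,0,0,0,0],[0.06,0.03,0,0,0,0],[0.09,0.045,0,0,0,0],[0.12,0.06,0,0,0,0],[0.12,0.06,0,0,0,0],[0.12,0.06,0,0,0,0],[0.12,0.06,0,0,0,0]]'
```

```text
time_s: 2.28
tcp_pos: [0.5195, 0.1097, 0.4251]
eef_rot: [-2.222, -2.221, 0.001]
ft_force: [-0.4, -0.4, -0.4]
finger_gap: 0.005
grasp_force: 0.0
```

```bash
python3 inch.py '[[0.018,0.0055,0.02,0,0,0],[0.018,0.0055,0.05,0,0,0],[0.018,0.0055,0.08,0,0,0],[0.018,0.0055,0.1,0,0,0],[0.018,0.0055,0.105,0,0,0],[0.018,0.0055,0.105,0,0,0]]'
python3 - <<'E'
from h import *
f=bot.grab_frame("top");s=bot.grab_frame("side")
a=cv2.resize(f["color"][100:230,165:295],None,fx=3,fy=3,interpolation=2)
b=cv2.resize(s["color"][70:200,170:300],None,fx=3,fy=3,interpolation=2)
cv2.imwrite("pics/c2.png",cv2.convertScaleAbs(np.hstack([a,b]),alpha=1.5))
E
```

```text
time_s: 2.78
tcp_pos: [0.5243, 0.1266, 0.32]
eef_rot: [-2.224, -2.218, 0.002]
ft_force: [-1.0, -0.3, -0.3]
finger_gap: 0.0
grasp_force: 0.0
```

View pics/c2.png

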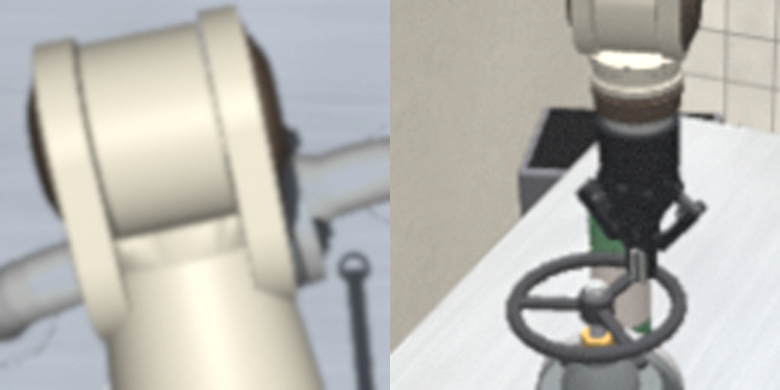

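The side view shows the shut fingers standing above the near opening, and the arm hides the wheel from the top camera. I'll go down and get a table of arc points.

```bash
python3 inch.py '[[0.001,0,0.02,0,0,0],[0.001,0,0.04,0,0,0],[0.001,0,0.055,0,0,0],[0.001,0,0.055,0,0,0],[0.001,0,0.055,0,0,0]]'
cat > guard.py <<'E'
import sys,numpy as np
from rig import bot
s=bot.state();r=s["tcp_pos"]-[.568,.144,.265];F=s["ft_force"]
t=(r[0]*F[1]-r[1]*F[0])/np.hypot(r[0],r[1])
print("phi %.1f r %.4f Ftan %.1f |F| %.1f"%(np.degrees(np.arctan2(r[1],r[0]))%360,np.hypot(r[0],r[1]),t,np.linalg.norm(F)),F.round(1),s["ft_torque"].round(2),round(s["time_s"],2),s["tcp_pos"].round(4))
sys.exit(abs(t)>float(sys.argv[1]) if len(sys.argv)>1 else 0)
E
python3 guard.py
python3 - <<'E'
import numpy as np
p=lambda a:np.round(46*np.array([np.sin(np.radians(a)),np.cos(np.radians(a))])).astype(int)
for a in (200,290,380,470):
    print(a,[tuple((p(a+6*k)-p(a)).tolist()) for k in range(1,16)])
E
```

```text
time_s: 3.3
tcp_pos: [0.5253, 0.1286, 0.2666]
eef_rot: [2.222, 2.22, 0.001]
ft_force: [-0.5, 0.4, -0.0]
finger_gap: -0.001
grasp_force: 0.0
phi 199.9 r 0.0454 Ftan -0.5 |F| 0.7 [-0.5  0.4 -0. ] [ 0.03 -0.01 -0.02] 3.3 [0.5253 0.1286 0.2666]
200 [(-4, 2), (-8, 4), (-12, 7), (-16, 10), (-19, 13), (-22, 17), (-25, 21), (-27, 26), (-28, 30), (-29, 35), (-30, 40), (-30, 45), (-30, 49), (-29, 54), (-27, 59)]
290 [(2, 4), (4, 8), (7, 12), (10, 16), (13, 19), (17, 22), (21, 25), (26, 27), (30, 28), (35, 29), (40, 30), (45, 30), (49, 30), (54, 29), (59, 27)]
380 [(4, -2), (8, -4), (12, -7), (16, -10), (19, -13), (22, -17), (25, -21), (27, -26), (28, -30), (29, -35), (30, -40), (30, -45), (30, -49), (29, -54), (27, -59)]
470 [(-2, -4), (-4, -8), (-7, -12), (-10, -16), (-13, -19), (-17, -22), (-21, -25), (-26, -27), (-30, -28), (-35, -29), (-40, -30), (-45, -30), (-49, -30), (-54, -29), (-59, -27)]
```

```bash
python3 inch.py '[[-0.004,0.002,0,0,0,0],[-0.008,0.004,0,0,0,0],[-0.012,0.007,0,0,0,0],[-0.016,0.010,0,0,0,0],[-0.019,0.013,0,0,0,0],[-0.022,0.017,0,0,0,0],[-0.025,0.021,0,0,0,0],[-0.027,0.026,0,0,0,0]]' >/dev/null; python3 guard.py 25 && python3 inch.py '[[-0.001,0.004,0,0,0,0],[-0.002,0.009,0,0,0,0],[-0.003,0.014,0,0,0,0],[-0.003,0.019,0,0,0,0],[-0.003,0.023,0,0,0,0],[-0.002,0.028,0,0,0,0],[0,0.033,0,0,0,0]]' >/dev/null; python3 guard.py
python3 - <<'E'
from h import *
s=bot.grab_frame("side")
b=cv2.resize(s["color"][100:220,170:300],None,fx=4,fy=4,interpolation=2)
cv2.imwrite("pics/c3.png",cv2.convertScaleAbs(b,alpha=1.5))
E
```

```text
phi 247.2 r 0.0454 Ftan -8.6 |F| 8.7 [-7.4  4.6  0.8] [1.02 1.43 0.08] 3.97 [0.5504 0.1021 0.2653]
phi 247.2 r 0.0454 Ftan -8.6 |F| 8.7 [-7.4  4.6  0.8] [1.02 1.43 0.08] 3.97 [0.5504 0.1021 0.2653]False
```

View pics/c3.png

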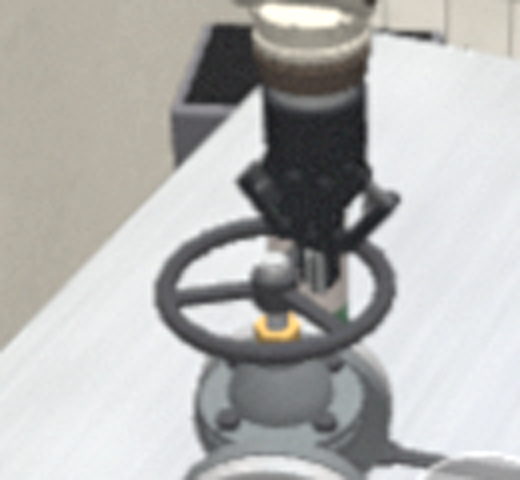

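The peg is in the opening at about (320,265) in the crop and is pushing the wheel with about 8 N. The guard script's exit code was wrong, so I'll fix that and carry on.

```bash
sed -i 's/sys.exit(abs(t)/sys.exit(int(abs(t)/; s/ if len(sys.argv)>1 else 0)/) if len(sys.argv)>1 else 0)/' guard.py
python3 inch.py '[[-0.001,0.004,0,0,0,0],[-0.002,0.009,0,0,0,0],[-0.003,0.014,0,0,0,0],[-0.003,0.019,0,0,0,0],[-0.003,0.023,0,0,0,0],[-0.002,0.028,0,0,0,0],[0,0.033,0,0,0,0]]' >/dev/null; python3 guard.py 25 && python3 inch.py '[[0.002,0.004,0,0,0,0],[0.004,0.008,0,0,0,0],[0.007,0.012,0,0,0,0],[0.010,0.016,0,0,0,0],[0.013,0.019,0,0,0,0],[0.017,0.022,0,0,0,0],[0.021,0.025,0,0,0,0],[0.026,0.027,0,0,0,0],[0.030,0.028,0,0,0,0],[0.035,0.029,0,0,0,0],[0.040,0.030,0,0,0,0],[0.045,0.030,0,0,0,0],[0.049,0.030,0,0,0,0],[0.054,0.029,0,0,0,0],[0.059,0.027,0,0,0,0]]' >/dev/null && python3 guard.py 25
```

```text
phi 289.7 r 0.0454 Ftan -6.7 |F| 6.9 [-6.9 -0.5 -0.1] [-0.24  1.36  0.01] 4.6 [0.5833 0.1012 0.2649]
phi 18.7 r 0.0462 Ftan -9.3 |F| 9.5 [ 1.3 -9.3  1. ] [-1.67 -0.23  0.17] 5.85 [0.6118 0.1588 0.2652]
```

```bash
Z='x'; python3 inch.py '[[0,0,0,0,0,0],[0,0,0,0,0,0],[0,0,0,0,0,0]]'>/dev/null; python3 guard.py; python3 inch.py '[[-0.0038,0.0014,0,0,0,0],[-0.0038,0.0014,0,0,0,0],[-0.0038,0.0014,0,0,0,0],[-0.0038,0.0014,0,0,0,0]]'>/dev/null; python3 guard.py;  python3 inch.py '[[0.0038,-0.0014,0,0,0,0],[0.0038,-0.0014,0,0,0,0],[0.0038,-0.0014,0,0,0,0]]'>/dev/null; python3 guard.py
```

```text
phi 20.6 r 0.0464 Ftan -2.5 |F| 2.6 [ 1.6 -2.1 -0.2] [-0.48 -0.13 -0.01] 6.1 [0.6115 0.1603 0.2652]
phi 16.1 r 0.0464 Ftan -0.2 |F| 0.6 [ 0.6 -0.1  0. ] [ 0.02 -0.   -0.03] 6.43 [0.6126 0.1568 0.2653]
phi 21.2 r 0.0463 Ftan -3.1 |F| 3.1 [ 0.9 -3.   0.3] [-0.37 -0.11 -0.01] 6.68 [0.6112 0.1607 0.2653]
```

```bash
python3 inch.py '[[0.004,-0.002,0,0,0,0],[0.008,-0.004,0,0,0,0],[0.012,-0.007,0,0,0,0],[0.016,-0.010,0,0,0,0],[0.019,-0.013,0,0,0,0],[0.022,-0.017,0,0,0,0],[0.025,-0.021,0,0,0,0],[0.027,-0.026,0,0,0,0],[0.028,-0.030,0,0,0,0],[0.029,-0.035,0,0,0,0],[0.030,-0.040,0,0,0,0],[0.030,-0.045,0,0,0,0],[0.030,-0.049,0,0,0,0],[0.029,-0.054,0,0,0,0],[0.027,-0.059,0,0,0,0]]' >/dev/null; python3 guard.py 20 && python3 inch.py '[[-0.002,-0.004,0,0,0,0],[-0.004,-0.008,0,0,0,0],[-0.007,-0.012,0,0,0,0],[-0.010,-0.016,0,0,0,0],[-0.013,-0.019,0,0,0,0],[-0.017,-0.022,0,0,0,0],[-0.021,-0.025,0,0,0,0],[-0.026,-0.027,0,0,0,0],[-0.030,-0.028,0,0,0,0],[-0.035,-0.029,0,0,0,0],[-0.040,-0.030,0,0,0,0],[-0.045,-0.030,0,0,0,0],[-0.049,-0.030,0,0,0,0],[-0.054,-0.029,0,0,0,0],[-0.059,-0.027,0,0,0,0]]' >/dev/null && python3 guard.py 20
```

```text
phi 108.7 r 0.0467 Ftan -6.9 |F| 7.0 [6.8 1.7 0.1] [ 0.09 -1.22  0.02] 7.93 [0.553  0.1882 0.2655]
phi 197.3 r 0.0450 Ftan -9.0 |F| 9.5 [0.1 9.5 0.6] [1.81 0.14 0.18] 9.18 [0.525  0.1306 0.2658]
```

```bash
python3 inch.py '[[-0.002,0.001,0,0,0,0],[-0.004,0.002,0,0,0,0]]' >/dev/null; python3 guard.py 15 && 
python3 inch.py '[[-0.002,0.001,0,0,0,0],[-0.004,0.002,0,0,0,0]]' >/dev/null; python3 guard.py 15 && 
python3 inch.py '[[-0.002,0.0015,0,0,0,0],[-0.004,0.003,0,0,0,0]]' >/dev/null; python3 guard.py 15 && 
python3 inch.py '[[-0.002,0.0015,0,0,0,0],[-0.004,0.003,0,0,0,0]]' >/dev/null; python3 guard.py 15 && 
python3 inch.py '[[-0.0015,0.0015,0,0,0,0],[-0.003,0.003,0,0,0,0]]' >/dev/null; python3 guard.py 15 && 
python3 inch.py '[[-0.0015,0.002,0,0,0,0],[-0.003,0.004,0,0,0,0]]' >/dev/null; python3 guard.py 15 && 
python3 inch.py '[[-0.0015,0.002,0,0,0,0],[-0.003,0.004,0,0,0,0]]' >/dev/null; python3 guard.py 15
```

```text
phi 203.4 r 0.0448 Ftan -7.5 |F| 7.8 [-1.3  7.6  1.2] [1.48 0.29 0.07] 9.35 [0.5269 0.1262 0.2656]
phi 209.0 r 0.0449 Ftan -8.4 |F| 8.5 [-2.9  8.   0.5] [1.33 0.41 0.05] 9.52 [0.5287 0.1223 0.2656]
phi 215.3 r 0.0446 Ftan -6.7 |F| 7.0 [-2.5  6.4  1.2] [1.22 0.6  0.04] 9.68 [0.5316 0.1182 0.2655]
phi 221.7 r 0.0449 Ftan -6.7 |F| 6.8 [-3.5  5.8  0.3] [1.12 0.7  0.08] 9.85 [0.5345 0.1141 0.2655]
phi 227.2 r 0.0450 Ftan -7.5 |F| 7.8 [-4.3  6.4  1.1] [0.96 0.75 0.03] 10.02 [0.5374 0.111  0.2654]
phi 233.5 r 0.0448 Ftan -7.4 |F| 7.5 [-5.6  4.9  0.7] [0.91 0.85 0.05] 10.18 [0.5414 0.1079 0.2654]
phi 239.9 r 0.0453 Ftan -5.8 |F| 5.9 [-4.5  3.9 -0. ] [0.79 0.92 0.03] 10.35 [0.5453 0.1048 0.2653]
```

```bash
python3 inch.py '[[-0.001,0.0025,0,0,0,0],[-0.002,0.005,0,0,0,0]]' >/dev/null; python3 guard.py 15 && 
python3 inch.py '[[-0.0005,0.002,0,0,0,0],[-0.001,0.004,0,0,0,0]]' >/dev/null; python3 guard.py 15 && 
python3 inch.py '[[-0.0005,0.0025,0,0,0,0],[-0.001,0.005,0,0,0,0]]' >/dev/null; python3 guard.py 15 && 
python3 inch.py '[[-0.0005,0.0025,0,0,0,0],[-0.001,0.005,0,0,0,0]]' >/dev/null; python3 guard.py 15 && 
python3 inch.py '[[0,0.0025,0,0,0,0],[0,0.005,0,0,0,0]]' >/dev/null; python3 guard.py 15 && 
python3 inch.py '[[0,0.002,0,0,0,0],[0,0.004,0,0,0,0]]' >/dev/null; python3 guard.py 15 && 
python3 inch.py '[[0.0005,0.0025,0,0,0,0],[0.001,0.005,0,0,0,0]]' >/dev/null; python3 guard.py 15 && 
python3 inch.py '[[0.001,0.0025,0,0,0,0],[0.002,0.005,0,0,0,0]]' >/dev/null; python3 guard.py 15 && 
python3 inch.py '[[0.001,0.002,0,0,0,0],[0.002,0.004,0,0,0,0]]' >/dev/null; python3 guard.py 15 && 
python3 inch.py '[[0.001,0.002,0,0,0,0],[0.002,0.004,0,0,0,0]]' >/dev/null; python3 guard.py 15 && 
python3 inch.py '[[0.0015,0.002,0,0,0,0],[0.003,0.004,0,0,0,0]]' >/dev/null; python3 guard.py 15 && 
python3 inch.py '[[0.0015,0.002,0,0,0,0],[0.003,0.004,0,0,0,0]]' >/dev/null; python3 guard.py 15 && 
python3 inch.py '[[0.0015,0.0015,0,0,0,0],[0.003,0.003,0,0,0,0]]' >/dev/null; python3 guard.py 15 && 
python3 inch.py '[[0.002,0.0015,0,0,0,0],[0.004,0.003,0,0,0,0]]' >/dev/null; python3 guard.py 15 && 
python3 inch.py '[[0.002,0.0015,0,0,0,0],[0.004,0.003,0,0,0,0]]' >/dev/null; python3 guard.py 15
```

```text
phi 246.4 r 0.0449 Ftan -8.1 |F| 8.3 [-6.7  4.8  0.4] [0.86 1.31 0.11] 10.52 [0.55   0.1029 0.2652]
phi 251.5 r 0.0445 Ftan -8.5 |F| 8.6 [-7.7  3.7  0.6] [0.66 1.34 0.11] 10.68 [0.5539 0.1018 0.2652]
phi 258.0 r 0.0443 Ftan -7.4 |F| 7.4 [-7.2  1.7 -0.2] [0.51 1.37 0.03] 10.85 [0.5588 0.1007 0.2651]
phi 264.6 r 0.0447 Ftan -7.6 |F| 7.7 [-7.5  1.2 -0.8] [0.4  1.35 0.1 ] 11.02 [0.5638 0.0995 0.265 ]
phi 271.1 r 0.0446 Ftan -6.7 |F| 6.8 [-6.7  0.6 -0.7] [0.12 1.3  0.09] 11.18 [0.5688 0.0994 0.265 ]
phi 276.2 r 0.0450 Ftan -5.5 |F| 5.6 [-5.6  0.7 -0.1] [0.06 1.27 0.04] 11.35 [0.5729 0.0993 0.265 ]
phi 282.7 r 0.0450 Ftan -5.8 |F| 6.0 [-6.   0.  -0.3] [-0.07  1.22  0.03] 11.52 [0.5779 0.1001 0.265 ]
phi 289.6 r 0.0446 Ftan -6.0 |F| 6.2 [-6.1 -0.9 -0.3] [-0.17  1.18  0.01] 11.68 [0.583 0.102 0.265]
phi 295.4 r 0.0444 Ftan -5.7 |F| 6.2 [-6.2 -0.2  0.2] [-0.27  1.1   0.03] 11.85 [0.5871 0.1039 0.265 ]
phi 301.2 r 0.0446 Ftan -5.4 |F| 5.6 [-5.1 -2.1 -0.7] [-0.37  1.07  0.01] 12.02 [0.5911 0.1058 0.265 ]
phi 307.4 r 0.0445 Ftan -6.1 |F| 6.4 [-6.  -2.3 -0.5] [-0.58  1.18  0.06] 12.18 [0.595  0.1087 0.265 ]
phi 313.8 r 0.0449 Ftan -6.5 |F| 6.6 [-5.3 -3.8 -1. ] [-0.66  1.06  0.08] 12.35 [0.5991 0.1116 0.2649]
phi 319.2 r 0.0452 Ftan -5.7 |F| 5.8 [-4.1 -4.  -1. ] [-0.73  0.99  0.03] 12.52 [0.6022 0.1145 0.2649]
phi 325.5 r 0.0452 Ftan -5.5 |F| 5.7 [-3.7 -4.1 -1.3] [-0.88  0.83  0.01] 12.68 [0.6053 0.1184 0.2649]
phi 331.8 r 0.0458 Ftan -5.8 |F| 6.1 [-4.4 -4.2 -0.7] [-0.84  0.75  0.12] 12.85 [0.6083 0.1223 0.265 ]
```

```bash
python3 inch.py '[[0.0025,0.001,0,0,0,0],[0.005,0.002,0,0,0,0]]' >/dev/null; python3 guard.py 15 && 
python3 inch.py '[[0.002,0.0005,0,0,0,0],[0.004,0.001,0,0,0,0]]' >/dev/null; python3 guard.py 15 && 
python3 inch.py '[[0.0025,0.0005,0,0,0,0],[0.005,0.001,0,0,0,0]]' >/dev/null; python3 guard.py 15 && 
python3 inch.py '[[0.0025,0.0005,0,0,0,0],[0.005,0.001,0,0,0,0]]' >/dev/null; python3 guard.py 15 && 
python3 inch.py '[[0.0025,0,0,0,0,0],[0.005,0,0,0,0,0]]' >/dev/null; python3 guard.py 15 && 
python3 inch.py '[[0.002,0,0,0,0,0],[0.004,0,0,0,0,0]]' >/dev/null; python3 guard.py 15 && 
python3 inch.py '[[0.0025,-0.0005,0,0,0,0],[0.005,-0.001,0,0,0,0]]' >/dev/null; python3 guard.py 15 && 
python3 inch.py '[[0.0025,-0.001,0,0,0,0],[0.005,-0.002,0,0,0,0]]' >/dev/null; python3 guard.py 15 && 
python3 inch.py '[[0.002,-0.001,0,0,0,0],[0.004,-0.002,0,0,0,0]]' >/dev/null; python3 guard.py 15 && 
python3 inch.py '[[0.002,-0.001,0,0,0,0],[0.004,-0.002,0,0,0,0]]' >/dev/null; python3 guard.py 15 && 
python3 inch.py '[[0.002,-0.0015,0,0,0,0],[0.004,-0.003,0,0,0,0]]' >/dev/null; python3 guard.py 15 && 
python3 inch.py '[[0.002,-0.0015,0,0,0,0],[0.004,-0.003,0,0,0,0]]' >/dev/null; python3 guard.py 15 && 
python3 inch.py '[[0.0015,-0.0015,0,0,0,0],[0.003,-0.003,0,0,0,0]]' >/dev/null; python3 guard.py 15 && 
python3 inch.py '[[0.0015,-0.002,0,0,0,0],[0.003,-0.004,0,0,0,0]]' >/dev/null; python3 guard.py 15 && 
python3 inch.py '[[0.0015,-0.002,0,0,0,0],[0.003,-0.004,0,0,0,0]]' >/dev/null; python3 guard.py 15
```

```text
phi 338.3 r 0.0456 Ftan -8.0 |F| 8.3 [-5.  -6.6  0.1] [-1.19  0.82  0.09] 13.02 [0.6104 0.1271 0.265 ]
phi 343.4 r 0.0453 Ftan -7.5 |F| 7.7 [-3.9 -6.6  0.2] [-1.21  0.72  0.04] 13.18 [0.6114 0.131  0.2651]
phi 349.7 r 0.0453 Ftan -7.7 |F| 8.1 [-3.7 -7.1  1.1] [-1.27  0.51  0.08] 13.35 [0.6125 0.1359 0.2652]
phi 356.1 r 0.0458 Ftan -7.7 |F| 7.9 [-1.4 -7.6  1.4] [-1.3   0.35  0.04] 13.52 [0.6137 0.1409 0.2653]
phi 2.3 r 0.0459 Ftan -7.3 |F| 7.4 [-0.7 -7.3  0.7] [-1.39  0.28  0.06] 13.68 [0.6139 0.1459 0.2653]
phi 7.1 r 0.0463 Ftan -8.2 |F| 8.3 [-0.5 -8.3  0.8] [-1.53  0.1   0.12] 13.85 [0.6139 0.1497 0.2653]
phi 13.3 r 0.0463 Ftan -7.9 |F| 8.0 [ 0.9 -7.9  0.3] [-1.43 -0.06  0.08] 14.02 [0.6131 0.1546 0.2653]
phi 19.9 r 0.0460 Ftan -7.8 |F| 7.9 [ 1.3 -7.8  0.1] [-1.4  -0.24  0.14] 14.18 [0.6113 0.1597 0.2654]
phi 25.6 r 0.0459 Ftan -6.0 |F| 6.1 [ 1.9 -5.8  0.5] [-1.3  -0.42  0.09] 14.35 [0.6094 0.1638 0.2654]
phi 31.2 r 0.0462 Ftan -7.6 |F| 7.8 [ 2.8 -7.2 -0.3] [-1.23 -0.45  0.1 ] 14.52 [0.6075 0.1679 0.2654]
phi 37.4 r 0.0460 Ftan -7.2 |F| 7.5 [ 2.7 -7.   0.4] [-1.07 -0.62  0.07] 14.68 [0.6046 0.172  0.2654]
phi 43.7 r 0.0465 Ftan -4.9 |F| 5.2 [ 2.2 -4.7  0.5] [-0.98 -0.65  0.06] 14.85 [0.6016 0.1761 0.2655]
phi 48.9 r 0.0467 Ftan -7.0 |F| 7.2 [ 4.2 -5.7  0.7] [-0.88 -0.74  0.06] 15.02 [0.5987 0.1792 0.2655]
phi 55.1 r 0.0467 Ftan -6.0 |F| 6.1 [ 4.2 -4.4  0.2] [-0.8  -0.75  0.04] 15.18 [0.5947 0.1823 0.2655]
phi 61.2 r 0.0472 Ftan -5.6 |F| 5.7 [ 4.6 -3.1  0.9] [-0.69 -0.79 -0.02] 15.35 [0.5908 0.1854 0.2655]
```

```bash
python3 inch.py '[[0.001,-0.0025,0,0,0,0],[0.002,-0.005,0,0,0,0]]' >/dev/null; python3 guard.py 15 && 
python3 inch.py '[[0.0005,-0.002,0,0,0,0],[0.001,-0.004,0,0,0,0]]' >/dev/null; python3 guard.py 15 && 
python3 inch.py '[[0.0005,-0.0025,0,0,0,0],[0.001,-0.005,0,0,0,0]]' >/dev/null; python3 guard.py 15 && 
python3 inch.py '[[0.0005,-0.0025,0,0,0,0],[0.001,-0.005,0,0,0,0]]' >/dev/null; python3 guard.py 15 && 
python3 inch.py '[[0,-0.0025,0,0,0,0],[0,-0.005,0,0,0,0]]' >/dev/null; python3 guard.py 15 && 
python3 inch.py '[[0,-0.002,0,0,0,0],[0,-0.004,0,0,0,0]]' >/dev/null; python3 guard.py 15 && 
python3 inch.py '[[-0.0005,-0.0025,0,0,0,0],[-0.001,-0.005,0,0,0,0]]' >/dev/null; python3 guard.py 15 && 
python3 inch.py '[[-0.001,-0.0025,0,0,0,0],[-0.002,-0.005,0,0,0,0]]' >/dev/null; python3 guard.py 15 && 
python3 inch.py '[[-0.001,-0.002,0,0,0,0],[-0.002,-0.004,0,0,0,0]]' >/dev/null; python3 guard.py 15 && 
python3 inch.py '[[-0.001,-0.002,0,0,0,0],[-0.002,-0.004,0,0,0,0]]' >/dev/null; python3 guard.py 15 && 
python3 inch.py '[[-0.0015,-0.002,0,0,0,0],[-0.003,-0.004,0,0,0,0]]' >/dev/null; python3 guard.py 15 && 
python3 inch.py '[[-0.0015,-0.002,0,0,0,0],[-0.003,-0.004,0,0,0,0]]' >/dev/null; python3 guard.py 15 && 
python3 inch.py '[[-0.0015,-0.0015,0,0,0,0],[-0.003,-0.003,0,0,0,0]]' >/dev/null; python3 guard.py 15 && 
python3 inch.py '[[-0.002,-0.0015,0,0,0,0],[-0.004,-0.003,0,0,0,0]]' >/dev/null; python3 guard.py 15 && 
python3 inch.py '[[-0.002,-0.0015,0,0,0,0],[-0.004,-0.003,0,0,0,0]]' >/dev/null; python3 guard.py 15
```

```text
phi 67.5 r 0.0469 Ftan -7.6 |F| 7.9 [ 6.3 -4.7 -0.5] [-0.77 -1.16  0.09] 15.52 [0.586  0.1873 0.2655]
phi 72.5 r 0.0466 Ftan -8.1 |F| 8.2 [ 7.3 -3.8  0.1] [-0.67 -1.23  0.06] 15.68 [0.582  0.1884 0.2655]
phi 78.7 r 0.0464 Ftan -6.8 |F| 7.1 [ 6.3 -3.1 -0.7] [-0.51 -1.25  0.05] 15.85 [0.5771 0.1895 0.2655]
phi 85.0 r 0.0469 Ftan -6.5 |F| 6.8 [ 6.3 -2.6  0.4] [-0.34 -1.24  0.04] 16.02 [0.5721 0.1907 0.2655]
phi 91.1 r 0.0468 Ftan -6.8 |F| 7.0 [ 6.8 -1.5 -0.5] [-0.22 -1.21  0.07] 16.18 [0.5671 0.1908 0.2655]
phi 96.1 r 0.0472 Ftan -6.5 |F| 6.6 [ 6.6 -0.2 -0.6] [-0.13 -1.16  0.06] 16.35 [0.563  0.191  0.2655]
phi 102.2 r 0.0471 Ftan -4.9 |F| 5.1 [ 5.1 -0.2  0.3] [-0.   -1.13  0.1 ] 16.52 [0.558  0.1901 0.2655]
phi 108.8 r 0.0467 Ftan -5.7 |F| 5.8 [ 5.7  0.9 -0.7] [ 0.15 -1.1   0.01] 16.68 [0.553  0.1882 0.2655]
phi 114.2 r 0.0464 Ftan -13.4 |F| 13.4 [12.3  5.2 -1.1] [ 0.89 -2.32  0.03] 16.85 [0.549  0.1863 0.2656]
phi 115.2 r 0.0463 Ftan -36.7 |F| 37.1 [33.7 14.5 -5.7] [ 2.79 -6.35  0.01] 17.02 [0.5483 0.1859 0.2659]
phi 115.2 r 0.0463 Ftan -36.7 |F| 37.1 [33.7 14.5 -5.7] [ 2.79 -6.35  0.01] 17.02 [0.5483 0.1859 0.2659]
phi 115.2 r 0.0463 Ftan -36.7 |F| 37.1 [33.7 14.5 -5.7] [ 2.79 -6.35  0.01] 17.02 [0.5483 0.1859 0.2659]
phi 115.2 r 0.0463 Ftan -36.7 |F| 37.1 [33.7 14.5 -5.7] [ 2.79 -6.35  0.01] 17.02 [0.5483 0.1859 0.2659]
phi 115.2 r 0.0463 Ftan -36.7 |F| 37.1 [33.7 14.5 -5.7] [ 2.79 -6.35  0.01] 17.02 [0.5483 0.1859 0.2659]
phi 115.2 r 0.0463 Ftan -36.7 |F| 37.1 [33.7 14.5 -5.7] [ 2.79 -6.35  0.01] 17.02 [0.5483 0.1859 0.2659]
```

The force jumps to 37 N and the peg has stalled at phi 115°, so this is the open stop. I'll ease off a little and read the wheel angle from the side camera.

```bash
python3 inch.py '[[0,0,0,0,0,0],[0,0,0,0,0,0]]' >/dev/null; python3 guard.py; python3 inch.py '[[0.004,0.008,0,0,0,0],[0.004,0.008,0,0,0,0],[0.004,0.008,0,0,0,0]]' >/dev/null; python3 guard.py
cat > fit.py <<'E'
import sys
from h import *
s=bot.grab_frame("side"); H=np.array([.568,.144,.275])
g=cv2.cvtColor(s["color"],6).astype(np.float32)
def score(c,a):
    t=0
    for k in range(3):
        th=np.radians(a+120*k); r=np.linspace(.03,.068,20)[:,None]
        d=np.array([np.cos(th),np.sin(th),0]); n=np.array([-d[1],d[0],0])
        for o,w in((0,1),(.016,-.5),(-.016,-.5)):
            q=proj(s,c+r*d+o*n).astype(np.float32); t+=w*cv2.remap(g,q[:,0],q[:,1],1).mean()
    return t
sc=[score(H,a) for a in range(120)]; o=np.argsort(sc)[:5]; print(o,np.array(sc)[o].round(1))
b=cv2.resize(s["color"][125:215,195:285],None,fx=6,fy=6,interpolation=2)
b=cv2.convertScaleAbs(b,alpha=1.5)
b2=b.copy()
for k in range(3):
    th=np.radians(o[0]+120*k); q=(proj(s,H+np.array([[.02],[.08]])*np.array([np.cos(th),np.sin(th),0]))-[195,125]+.5)*6
    cv2.line(b2,*[tuple(map(int,x)) for x in q],(0,0,255),1)
cv2.imwrite(sys.argv[1],cv2.resize(np.hstack([b,b2]),None,fx=.74,fy=.74))
E
python3 fit.py pics/s1.png
```

```text
phi 114.9 r 0.0463 Ftan -30.2 |F| 30.5 [27.8 11.9 -4.3] [ 2.06 -5.   -0.02] 17.18 [0.5485 0.186  0.2658]
phi 110.0 r 0.0468 Ftan 0.6 |F| 1.1 [-0.2 -1.1 -0.1] [-0.   -0.02 -0.03] 17.43 [0.552  0.188  0.2651]
[24 23 25 22 21] [-70.2 -69.9 -68.5 -68.  -66.3]
```

View pics/s1.png

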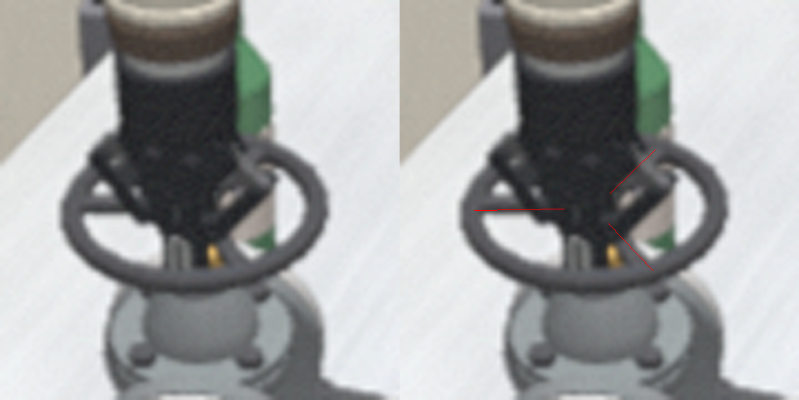

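The visible left spoke, at about (80–130,206) in the crop, puts the stop at wheel angle about 23.5° (mod 120). That fits the peg contact. The target after backing off is 53.5° (mod 120), so the clockwise push should end with the peg at about 322°. I'll go to 330° first.

```bash
python3 inch.py '[[0.002,0.005,0,0,0,0],[0.003,0.010,0,0,0,0],[0.003,0.014,0,0,0,0],[0.003,0.019,0,0,0,0],[0.002,0.024,0,0,0,0],[0.001,0.029,0,0,0,0],[0,0.033,0,0,0,0],[-0.002,0.038,0,0,0,0],[-0.005,0.042,0,0,0,0],[-0.008,0.046,0,0,0,0],[-0.011,0.049,0,0,0,0],[-0.015,0.052,0,0,0,0],[-0.019,0.055,0,0,0,0],[-0.023,0.057,0,0,0,0],[-0.027,0.059,0,0,0,0],[-0.032,0.061,0,0,0,0],[-0.037,0.062,0,0,0,0],[-0.041,0.062,0,0,0,0],[-0.046,0.062,0,0,0,0],[-0.051,0.061,0,0,0,0]]'>/dev/null; python3 guard.py 20 && python3 inch.py '[[-0.005,-0.001,0,0,0,0],[-0.009,-0.002,0,0,0,0],[-0.014,-0.004,0,0,0,0],[-0.015,-0.005,0,0,0,0],[-0.015,-0.005,0,0,0,0],[-0.015,-0.005,0,0,0,0]]'>/dev/null && python3 guard.py; python3 fit.py pics/s2.png
```

```text
phi 352.2 r 0.0455 Ftan 9.8 |F| 10.1 [-1.3 10.   0.7] [ 1.86  0.12 -0.1 ] 19.15 [0.613  0.1378 0.2654]
phi 331.3 r 0.0460 Ftan 4.7 |F| 4.7 [ 1.9  4.3 -0.3] [ 0.71 -0.21 -0.03] 19.65 [0.6083 0.1219 0.2656]
[66 65 67 64 63] [-129.4 -129.2 -127.9 -127.4 -124.3]
```

View pics/s2.png

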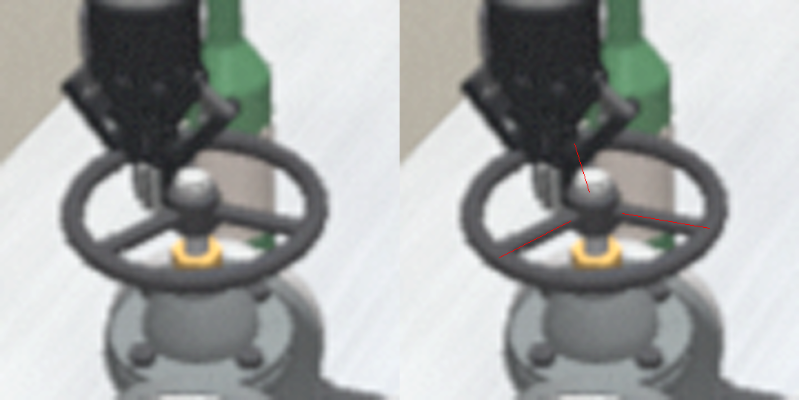

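The wheel now reads about 66°, meaning it has backed off about 78°. It needs 12° more, then I'll ease the peg off, lift it clear and swing aside so the top camera can see.

```bash
python3 inch.py '[[-0.002,-0.0015,0,0,0,0],[-0.004,-0.003,0,0,0,0],[-0.006,-0.0045,0,0,0,0],[-0.008,-0.006,0,0,0,0],[-0.008,-0.006,0,0,0,0],[-0.008,-0.006,0,0,0,0]]'>/dev/null; python3 guard.py; python3 inch.py '[[0.003,0.003,0,0,0,0],[0.006,0.005,0,0,0,0],[0.006,0.005,0,0,0,0],[0.006,0.005,-0.03,0,0,0],[0.006,0.005,-0.06,0,0,0],[0.006,0.005,-0.1,0,0,0],[0.006,0.005,-0.14,0,0,0],[-0.03,-0.02,-0.16,0,0,0],[-0.07,-0.04,-0.16,0,0,0],[-0.11,-0.06,-0.16,0,0,0],[-0.15,-0.08,-0.16,0,0,0],[-0.19,-0.1,-0.16,0,0,0],[-0.23,-0.12,-0.16,0,0,0],[-0.27,-0.14,-0.16,0,0,0],[-0.31,-0.16,-0.16,0,0,0],[-0.35,-0.18,-0.16,0,0,0],[-0.38,-0.2,-0.16,0,0,0],[-0.38,-0.2,-0.16,0,0,0],[-0.38,-0.2,-0.16,0,0,0]]'; python3 fit.py pics/s3.png
python3 - <<'E'
from h import *
f=bot.grab_frame("top")
cv2.imwrite("pics/t3.png",cv2.resize(f["color"],(768,576),interpolation=2))
c=cv2.resize(f["color"][120:210,180:275],None,fx=6,fy=6,interpolation=2);cv2.imwrite("pics/c4.png",cv2.convertScaleAbs(c,alpha=1.8))
E
```

```text
phi 318.6 r 0.0458 Ftan 4.1 |F| 4.6 [2.3 3.5 1.9] [ 0.64 -0.34  0.04] 20.2 [0.6023 0.1137 0.2654]
time_s: 21.78
tcp_pos: [0.3992, -0.2697, 0.4252]
eef_rot: [-2.227, -2.215, 0.003]
ft_force: [0.3, -0.1, -0.5]
finger_gap: -0.003
grasp_force: 0.0
[48 49 47 50 46] [-190.6 -189.6 -189.2 -186.2 -184.4]
```

View pics/c4.png

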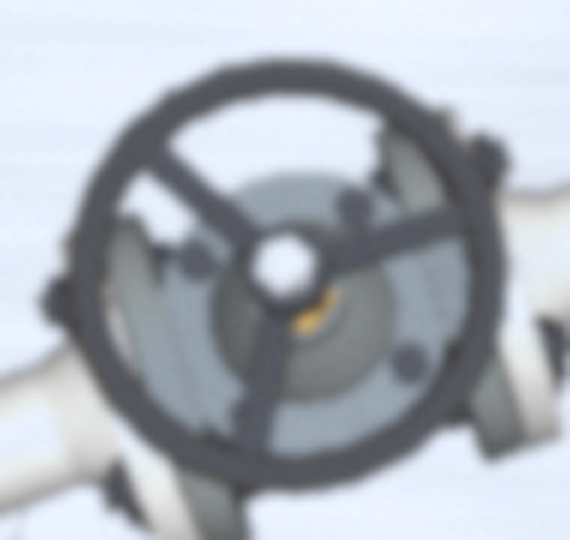

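View pics/t3.png

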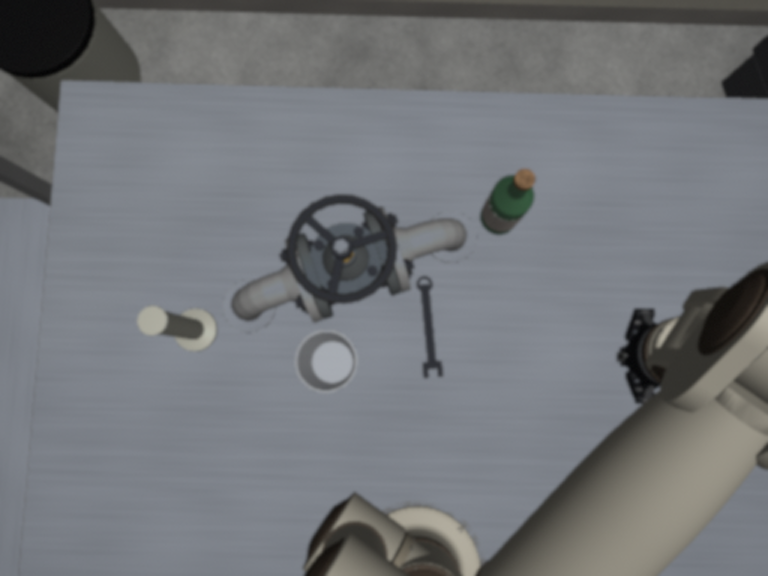

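The wheel's spokes are now at (150,150), (462,220) and (256,440) in the crop, which is about 49.4°. That is about 94° back from the stop. The jug, bottle, cylinder and wrench haven't moved, and the arm is clear, so I'm handing the job in.

```bash
python3 -c "
from rig import bot
print(bot.sign_off())"
```

```text
the job is handed in; nothing more can be done
None
```

I wound the valve open until I felt its stop (about 37 N on the tool), backed it off roughly a quarter turn (about 94° by camera), let go, and handed the job in at about 22 s with the loose things unmoved; no verdict was returned.

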